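Unlatch the sample chamber and load the red pot

ROBOT

A 6-joint arm with a two-finger parallel gripper is mounted at the origin on the work surface. World frame = base frame: x ahead of the robot, y to its left, z up, the work surface at z = 0. Lengths are in mm, angles in degrees, forces in N, time in s.
With the tool pointing down it reaches from about 275 to 825 mm from the base axis. Payload 4.9 kg.
Tool frame: the origin (TCP) lies between the finger pads; the fingertips stand 25 mm ahead of it and the grasp point (between the pads) lies 6 mm ahead of it (robot.tcp_to_tips is the distance from the TCP to the fingertips, in mm); z points along the fingers, y is the line along which they close (so a half turn about z gives the same grasp; the last joint's range is limited). The gripper opens to 85 mm and grips with 20 to 120 N. Pads are 22 mm wide; open, the fingers measure 114 mm over their backs; the gripper's body (76 mm by 85 mm) begins 54 mm behind the grasp point. The pads swing forward as they close: fully open they stand 13 mm farther back than shut.
Start: joints at [-75.642, 18.69, -11.035, 60.275, 0, 82.311], TCP at [206.469, -509.793, 256.281] pointing down, gripper open.
Joint ranges: [-152.03, 152.03], [-55.5, 102.48], [-74.3, 77.21], [-110.64, 120.58], [-84.22, 78.4], [-180, 180]. Speed limits (degrees/s): [147.25, 147.25, 180, 180, 180, 180].

INTERFACE

Orientations are given as [roll, pitch, yaw] about the fixed x, y, z axes, in that order (R = Rz(yaw) Ry(pitch) Rx(roll)).
In Python, from bench import robot gives the robot as it stands.
- The arm moves only by the tool send_rows, never from a script. Its argument "motion" is a list of rows, each a list of 5 numbers: the shift along the tool's x, y, z in cm, then the turn about the tool's z in rad, then the closure, from -1 (fully open) to 1 (shut). A call has 1 to 8 rows; each row shifts and turns the commanded pose from where the row before left it, along the tool's axes as they then stand; what a row does not reach is not made up. A row lasts 1/12 s, in which the tool goes at most 41.7 mm and 7.16 degrees, less where a joint would pass 70% of its speed; a pose out of reach is approached as far as the arm can. A call is refused whole if a number of a shift passes 4.17 or a number of a turn 0.125, either way. A call with a gripper value outside its range is refused whole. The fingers move at their own pace and stop on an object; "squeeze" is the grip in N (left out, the last holds). Time passes only in rows, so rows that do not move let the fingers close. It gives the time, the measured TCP pose, the force, the opening and the grip force at its end, in the units of the state.
- robot.observe(): the state, without advancing time (a new reading comes with each control period).
- robot.grab_frame(name): name is "scene" or "top" or "wrist"; returns a dict with "img" (384x512x3 uint8, red, green, blue), "range_z" (384x512 float32, mm along the optical axis (not along the pixel's ray), 0 where there is no reading), "camera_matrix" (3x3 intrinsics, pixels), "T" (4x4, takes a point from camera to world coordinates). Camera axes: x right, y down, z forward; pixel columns grow to the right and rows downward; lengths in mm; the calibration is good to about 2 mm. The wrist camera is an equidistant fisheye: a pixel r from the principal point sees the ray r / f radians off the axis. A picture is of the moment at which its call begins.
- robot.job_done(): hands the job in; it is judged then, once.
Trained networks look in the newest picture that a camera, given by its name, has taken for a name from the list of things; names that differ only in an ending like _2 or _b are one class to them, and where a whole thing is asked for, a point or a joint stands for the part that bears it (a point fixed in the world has none). Each returns a list of dicts, best first, with "conf" (0 to 1); they miss things now and then, are a little off and sometimes report something else, mostly with a low value. They report only what shows in the picture. A call takes as long as a camera call.
- robot.silhouettes(thing, camera): "mask" (384x512 bool, what is visible of it) and "at" ([column, row] in pixels, amid what is visible of it).
The state is a dict: "t": time; "joints": joint angles; "qd": joint speeds; "joint_torque": joint torques, N m; "position": TCP position; "eef_rot": TCP orientation; "force": force on the tool from outside, world axes, zero at the start; "ft_torque": the same for the moment, N m; "opening": finger opening in mm; "gripper_force": force on a finger pad.
Only numpy, scipy, OpenCV 4.12 (cv2) and the standard library are available. Lean on these libraries where they do the work, as an engineer would, in place of code of your own. Each camera call takes 0.05 s, during which the arm holds its last target. There are 200 camera calls.

TASK

Slide the orange thumb latch of the sample chamber sideways, towards the green dot, so that its spring cover pops open, then stand the red-lidded pot upright wholly on the round black pad inside and let go of it. Set the pot down rather than dropping it, leave the cover open, and leave the blue-lidded and green-lidded pots where they stand.

Things in the scene. Friction and masses are not known exactly. Their poses are not given: they have to be found in the camera images.
- chamber: cream sample chamber fixed to the bench, 180 (its x) by 170 mm, rim and front deck 55 mm high. Origin: centre of its underside; +x runs from latch side to hinge side, +y to the left seen from the latch, yaw within 0.3 rad of the world's. The deck (x -90 to -40 mm) bears the latch; behind is the well, inside x -40 to 82, y -77 to 77 mm, floor 20 mm up, shut by the cover (grey frame, clear window).
- latch (a joint): slide of the orange thumb latch along the chamber's +y, in m: starts at 0 to 0.002 (latched), stop at 0.015; the cover is let go at about 0.009. Needs about 2 N and stays where it is left (no return spring). On the deck a green dot marks the end it slides towards.
- thumb (a point): centre of the top of the latch's orange thumb block, moves with it: upright block 12 by 12 mm, 18.5 mm tall, top 85 mm above the bench, on a 24 by 24 mm carriage whose top is 66.5 mm above the bench. In the chamber's frame at x -70 mm, y = latch value. The shut cover's front edge (top 62 mm above the bench) lies 24 mm farther along +x, a tongue and tab between. Axes as the chamber's.
- cover (a joint): hinge angle of the spring cover, in rad: 0 shut, 1.95 fully open, leaning back beyond upright. Hinge along the chamber's y at x 86 mm, 55 mm above the bench; 132 mm from there to the cover's front edge. Once unlatched its spring swings it up by itself in about 1 to 2 s (under 2 N at the edge) and holds it open.
- pad (a point): centre of the top face of the round black pad on the floor of the chamber, 80 mm in diameter, 22 mm above the bench, at x 20 mm, y 0 in the chamber's frame, under the cover. Axes as the chamber's.
- pot_red: small closed sample pot, loose and upright: white body, red screw lid of 11 mm on top; a plain cylinder 40 mm in diameter and 28 mm tall, about 40 g. Origin: centre of its underside, z up.
- pot_blue: small closed sample pot, loose and upright: white body, blue screw lid of 11 mm on top; a plain cylinder 40 mm in diameter and 28 mm tall, about 40 g. Origin: centre of its underside, z up.
- pot_green: small closed sample pot, loose and upright: white body, green screw lid of 11 mm on top; a plain cylinder 40 mm in diameter and 28 mm tall, about 40 g. Origin: centre of its underside, z up.

How it is judged:
By the outcome, as a careful person would: the job done as asked, in the order asked, and still so for the second after the job is handed in, with the robot touching nothing.
It also fails if it takes over 51 s, if anything falls off the work surface, if the arm or the gripper's body presses on something with over 40 N, if the wrist force passes 120 N, or if a joint passes its speed limit or range.

## Working session

There is one attempt and no reset: what is moved stays moved. The work goes in short steps, Python scripts to look and compute and a tool call to move; the robot and the scene stay as the last step left them, time stands still between calls to the robot, and variables do not carry over. Pictures are saved under pics/ and viewed, at most 10 in all, crops included, and the job is handed in when it is done.

Besides the shell and the picture viewer there is one more tool, called after "Call:" as name([rows], argument=value, ...), one row to a line, values as JSON. send_rows: Moves the arm, as the interface text tells. Its arguments: {"type":"object","properties":{"motion":{"type":"array","items":{"type":"array","items":{"type":"number"}}},"squeeze":{"type":"number"}},"required":["motion"]}

```bash
mkdir -p pics; cat > h.py <<'E'
import numpy as np,cv2
from bench import robot
def cloud(f):
    K=f["camera_matrix"];z=f["range_z"];v,u=np.indices(z.shape)
    p=np.stack([(u-K[0,2])/K[0,0]*z,(v-K[1,2])/K[1,1]*z,z],-1)
    return p@f["T"][:3,:3].T+f["T"][:3,3]
def save(img,n): cv2.imwrite("pics/"+n,img[:,:,::-1])
E
python3 - <<'E'
from h import *
o=robot.observe();print(o["t"],o["position"],o["eef_rot"],o["opening"])
ims=[]
for c in("scene","top"):
    f=robot.grab_frame(c);P=cloud(f);np.save(c+".npy",P);ims.append(f["img"])
    np.savez(c+".npz",img=f["img"],K=f["camera_matrix"],T=f["T"])
    for n in("pot_red","pot_blue","pot_green","chamber","latch","thumb","cover"):
        for d in robot.silhouettes(n,c)[:2]:
            m=d["mask"]&(P[...,2]>-50);q=P[m]
            if len(q): 
                top=q[q[:,2]>np.percentile(q[:,2],95)-4]
                print(c,n,round(d["conf"],2),d["at"],m.sum(),np.median(q,0).round(),((top.min(0)+top.max(0))/2).round(1),top.max(0).round()-top.min(0).round())
save(cv2.resize(np.vstack(ims),(450,600*1)) if 0 else np.hstack([cv2.resize(i,(400,300)) for i in ims]),"a.png")
save(ims[1],"top.png")
E
```

```text
0.0 [ 206.34327951 -509.24236209  255.49568759] [-1.79901820e+02 -1.54807219e-02  2.20458348e+01] 85.54583505067666
scene pot_red 0.68 [326.8, 203.0] 321 [437. 213.  27.] [719.1 341.4 442.1] [615. 297. 832.]
scene pot_blue 0.9 [281.0, 253.9] 372 [593. 207.  27.] [797.6 337.6 442.1] [458. 305. 832.]
scene pot_green 0.81 [355.8, 266.4] 423 [528. 338.  27.] [765.1 403.5 442.2] [523. 173. 832.]
scene chamber 0.73 [134.7, 151.7] 6205 [ 597. -191.   60.] [760.7  93.2 459.4] [532. 794. 797.]
scene latch 0.56 [156.7, 121.9] 162 [ 512. -214.   67.] [764.3 133.2 469.4] [525. 714. 777.]
scene thumb 0.73 [153.9, 122.3] 168 [ 512. -215.   67.] [ 507.7 -219.3   84.9] [13. 12.  8.]
scene cover 0.96 [127.9, 147.4] 3445 [ 603. -207.   62.] [776.   94.5 459.4] [502. 791. 797.]
top pot_red 0.48 [199.4, 255.5] 250 [430. 211.  29.] [423.3 164.6 512.1] [ 53. 133. 970.]
top pot_blue 0.48 [205.9, 184.1] 240 [587. 205.  29.] [502.1 160.9 512.4] [210. 125. 969.]
top pot_green 0.78 [145.7, 210.2] 274 [523. 336.  28.] [523.3 338.1  30.1] [37. 37.  6.]
top chamber 0.74 [387.5, 184.6] 6850 [ 575. -205.   62.] [ 535.9 -101.   529.2] [278. 398. 935.]
top thumb 0.54 [399.3, 213.3] 135 [ 510. -215.   68.] [455.5 -62.9 540. ] [117. 322. 914.]
top cover 0.89 [390.9, 169.3] 4662 [ 599. -209.   63.] [ 535.9 -101.   529.2] [278. 398. 936.]
```

View pics/a.png

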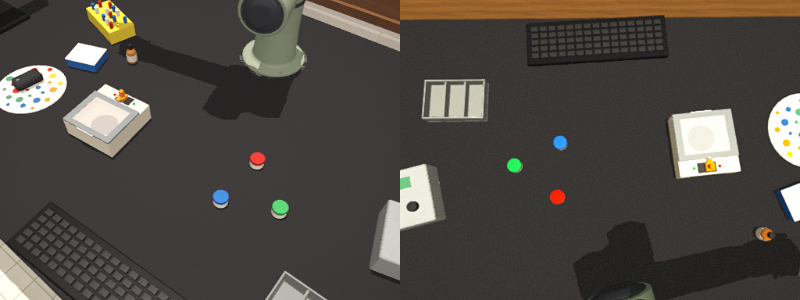

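View pics/top.png

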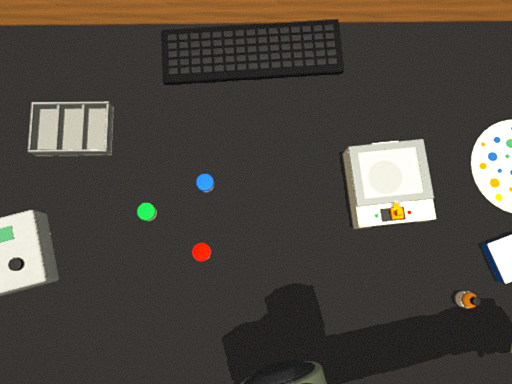

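The top view shows the chamber at about (390,184), with the orange latch at (398,213) and the green dot to its left at (377,215). The red pot is at (201,252), blue at (205,182) and green at (146,211). Next I'll fit the chamber yaw and the exact centres.

```bash
python3 - <<'E'
from h import *
for c in("top","scene"):
    P=np.load(c+".npy");img=np.load(c+".npz")["img"].astype(int)
    x,y,z=P[...,0],P[...,1],P[...,2]
    near=(abs(x-580)<150)&(abs(y+205)<150)
    m=near&(z>48)&(z<66)
    m=cv2.morphologyEx(m.astype(np.uint8),cv2.MORPH_OPEN,np.ones((3,3)))>0
    print(c,"rim",cv2.minAreaRect(P[m][:,:2].astype(np.float32)))
    m=near&(z>80)&(z<90)
    print("thumb",P[m].mean(0).round(1),m.sum(),cv2.minAreaRect(P[m][:,:2].astype(np.float32)))
    m2=near&(z>58)&(z<64.5); print("cover", cv2.minAreaRect(P[m2][:,:2].astype(np.float32)))
    r,g,b=img[...,0],img[...,1],img[...,2]
    for n,mm,c0 in(("red",(r>130)&(g<90)&(b<90),(433,212)),("blue",(b>130)&(r<110),(590,206)),("green",(g>130)&(r<110)&(b<150),(525,337))):
        k=mm&(abs(x-c0[0])<45)&(abs(y-c0[1])<45)&(z>24)&(z<34)
        print(n,cv2.minEnclosingCircle(P[k][:,:2].astype(np.float32)),np.median(P[k][:,2]))
    k=near&(z>50)&(g>r+50)&(g>b+50);print("dot",P[k].mean(0))
E
```

```text
top rim ((580.402587890625, -212.08029174804688), (184.28489685058594, 172.2167205810547), 5.106308937072754)
thumb [ 508.7 -217.1   84.8] 36 ((508.9486999511719, -217.54237365722656), (11.296706199645996, 13.510278701782227), 0.4131527841091156)
cover ((580.414794921875, -211.97329711914062), (183.2016143798828, 172.0677490234375), 4.989667892456055)
red ((431.127685546875, 211.99020385742188), 19.458202362060547) 28.770223351024924
blue ((589.6229858398438, 205.9815673828125), 19.957685470581055) 28.936983405718024
green ((524.0269165039062, 338.0535583496094), 19.884157180786133) 28.773746428078766
dot [ 504.45306014 -174.02176764   57.33458339]
scene rim ((579.334716796875, -214.48101806640625), (186.51309204101562, 174.6545867919922), 5.6792755126953125)
thumb [ 508.3 -218.7   83.9] 29 ((507.7492980957031, -219.26475524902344), (12.876161575317383, 12.345385551452637), 1.8745076656341553)
cover ((583.3055419921875, -213.37509155273438), (177.0328369140625, 174.9707794189453), 4.467280864715576)
red ((428.9204406738281, 210.44912719726562), 21.348114013671875) 27.830206279586662
blue ((588.4757690429688, 204.07025146484375), 20.00420570373535) 27.966530440734687
green ((521.9031982421875, 336.64251708984375), 20.948177337646484) 28.02533687654443
dot [ 502.2751075 -177.0033296   56.2375733]
```

Call:
send_rows([
  [0, 0, 0, 0.098, 1],
  [0, 0, 0, 0.098, 1],
  [0, 0, 0, 0.098, 1],
  [3.2, -2.2, 0, 0, 1],
  [3.2, -2.2, 0, 0, 1],
  [3.2, -2.2, 0, 0, 1],
  [3.2, -2.2, 0, 0, 1],
  [3.2, -2.2, 0, 0, 1],
], squeeze=30)

```text
t: 1.47
position: [356.9, -384.5, 256.4]
eef_rot: [180.0, -0.0, 5.2]
force: [-0.3, -0.5, 0.3]
opening: -0.3
gripper_force: 0.0
```

Call:
send_rows([
  [3.2, -2.2, 0, 0, 1],
  [3.2, -2.2, 0, 0, 1],
  [3.2, -2.2, 0, 0, 1],
  [3.2, -2.2, 0, 0, 1],
  [3.2, -2.2, 0, 0, 1],
  [0, 0, 3, 0, 1],
  [0, 0, 3, 0, 1],
  [0, 0, 0, 0, 1],
])

```text
t: 2.13
position: [503.0, -258.9, 191.2]
eef_rot: [-179.7, 0.4, 5.3]
force: [-1.2, 0.4, -0.5]
opening: 0.1
gripper_force: 0.0
```

Call:
send_rows([
  [0.8, -0.5, 3, 0, 1],
  [0, 0, 3, 0, 1],
  [0, 0, 2, 0, 1],
  [0, 0, 1.4, 0, 1],
  [0, 0, 0, 0, 1],
  [0, 0, 0, 0, 1],
])

```text
t: 2.63
position: [512.5, -256.4, 102.9]
eef_rot: [-180.0, 0.0, 5.2]
force: [0.0, -0.4, 0.9]
opening: -0.0
gripper_force: 0.0
```

```bash
python3 - <<'E'
from h import *
print(robot.observe()["position"],robot.observe()["eef_rot"])
save(robot.grab_frame("wrist")["img"],"w1.png")
E
```

```text
[ 512.52240017 -256.36134708  102.87426585] [-1.79972012e+02  3.12189359e-02  5.15582298e+00]
```

View pics/w1.png

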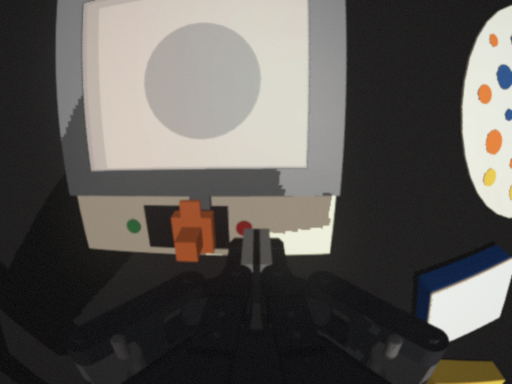

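The wrist view shows the shut fingers at (257,240), on the red-dot side. The thumb block is at (190,230) and the green dot at (134,226), so the push goes left (+y).

Call:
send_rows([
  [-0.3, 0, 0.6, 0, 1],
  [0, -0.7, 0, 0, 1],
  [0, -0.7, 0, 0, 1],
  [0, -0.4, 0, 0, 1],
  [0, -0.4, 0, 0, 1],
  [0, 0, 0, 0, 1],
])

```text
t: 3.18
position: [507.7, -233.6, 96.7]
eef_rot: [180.0, -0.0, 5.3]
force: [-0.2, -0.4, -0.4]
opening: -0.1
gripper_force: 0.0
```

Call:
send_rows([
  [0, -0.3, 0, 0, 1],
  [0, -0.3, 0, 0, 1],
  [0, 0, 0, 0, 1],
  [0, 0, 0, 0, 1],
])

```text
t: 3.52
position: [507.3, -228.0, 96.3]
eef_rot: [-180.0, -0.0, 5.2]
force: [0.5, 0.5, 0.2]
opening: -0.0
gripper_force: 0.0
```

```bash
python3 - <<'E'
from h import *
print(robot.observe()["position"],robot.observe()["force"])
save(robot.grab_frame("wrist")["img"],"w2.png")
E
```

```text
[ 507.30815941 -227.96711554   96.27909718] [0.4793526  0.45243851 0.17227051]
```

View pics/w2.png

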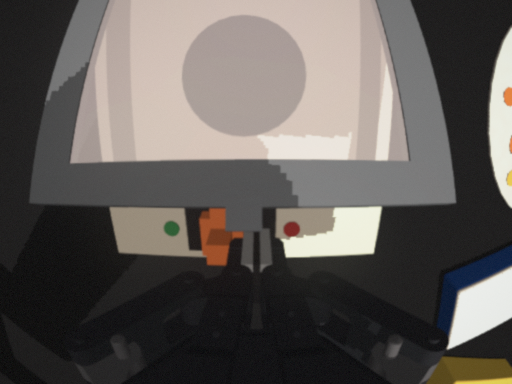

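The cover frame has grown in view, so the latch has let go and the cover is rising. I'll back away to clear it.

Call:
send_rows([
  [0, 0.5, 0, 0, 1],
  [-3, 0, 0, 0, 1],
  [-3, 0, 0, 0, 1],
  [-1, 0, -3, 0, 0],
  [0, 0, -3, 0, 0],
  [0, 0, -3, 0, -0.3],
  [0, 0, -3, 0, -0.3],
  [0, 0, 0, 0, -0.3],
])

```text
t: 4.23
position: [440.5, -242.0, 222.0]
eef_rot: [179.7, -0.4, 5.2]
force: [0.7, -0.5, -0.1]
opening: 55.6
gripper_force: 0.0
```

```bash
python3 - <<'E'
from h import *
print(robot.observe()["position"],robot.observe()["opening"])
f=robot.grab_frame("scene");P=cloud(f)
x,y,z=np.moveaxis(P,-1,0);m=(x>480)&(x<760)&(y<-120)&(y>-310)&(z>100)&(z<230)
print(m.sum(),P[m].mean(0),P[m].max(0))
save(f["img"],"s2.png")
for d in robot.silhouettes("pot_red","scene")[:1]: print(d["conf"],d["at"])
E
```

```text
[ 440.53413204 -242.00093015  221.99264083] 55.591113202959356
1402 [ 679.27365227 -200.07435302  149.75033524] [ 693.66561354 -120.00256634  195.54122872]
0.65 [330.4, 201.9]
```

View pics/s2.png

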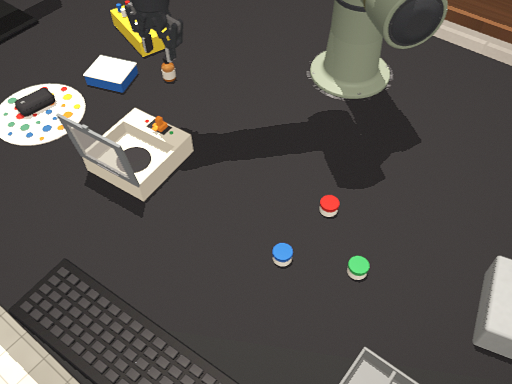

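The scene view shows the cover swung up at (100,150) with the black pad visible at (134,160). The pots haven't moved. Next is the red pot.

Call:
send_rows([
  [0.25, -3.8, 0, 0, -0.7],
  [0.25, -3.8, 0, 0, -0.7],
  [0.25, -3.8, 0, 0, -0.7],
  [0.25, -3.8, 0, 0, -0.7],
  [0.25, -3.8, 0, 0, -0.7],
  [0.25, -3.8, 0, 0, -0.7],
  [0.25, -3.8, 0, 0, -0.7],
  [0.25, -3.8, 0, 0, -0.7],
])

```text
t: 5.0
position: [428.9, 66.6, 214.8]
eef_rot: [-180.0, 0.1, 5.2]
force: [1.2, -0.4, -0.2]
opening: 72.5
gripper_force: 0.0
```

Call:
send_rows([
  [0.25, -3.8, 0, 0, -0.7],
  [0.25, -3.8, 0, 0, -0.7],
  [0.25, -3.8, 0, 0, -0.7],
  [0.25, -3.5, 0, 0, -0.7],
  [0, 0, 3, 0, -0.7],
  [0, 0, 3, 0, -0.7],
  [0, 0, 0, 0, -0.7],
  [0, 0, 0, 0, -0.7],
])

```text
t: 5.67
position: [430.0, 158.0, 156.3]
eef_rot: [-177.3, 0.4, 9.3]
force: [0.4, 0.4, 0.7]
opening: 72.4
gripper_force: 0.0
```

```bash
python3 - <<'E'
from h import *
o=robot.observe();p=o["position"];a=np.radians(o["eef_rot"][2]);print(p,o["eef_rot"],o["opening"])
f=robot.grab_frame("wrist");K=f["camera_matrix"]
save(f["img"],"w3.png")
for d in robot.silhouettes("pot_red","wrist")[:2]:print("w",d["conf"],d["at"],d["mask"].sum())
# lid centre by colour through the fisheye, on plane z=28
im=f["img"].astype(int);m=((im[...,0]>110)&(im[...,1]<70)&(im[...,2]<70)).astype(np.uint8)
n,l,s,c=cv2.connectedComponentsWithStats(m);
for i in np.argsort(-s[1:,4])[:2]+1:
    v,u=np.nonzero(l==i);d=np.stack([(u-K[0,2])/K[0,0],(v-K[1,2])/K[1,1]],-1);r=np.hypot(*d.T)
    ray=np.c_[d/np.maximum(r,1e-9)[:,None]*np.sin(r)[:,None],np.cos(r)]@f["T"][:3,:3].T
    q=f["T"][:3,3]+ray*((28-f["T"][2,3])/ray[:,2])[:,None]
    (ctr,rad)=cv2.minEnclosingCircle(q[:,:2].astype(np.float32));e=np.array(ctr)-p[:2]
    print(s[i,4],ctr,rad,"tool dx,dy",e@[np.cos(a),np.sin(a)],e@[np.sin(a),-np.cos(a)])
E
```

```text
[430.04336321 157.97117619 156.2804046 ] [-177.33846127    0.35238723    9.34165583] 72.35936102665377
w 0.98 [204.6, 169.8] 1716
```

```bash
python3 - <<'E'
from h import *
o=robot.observe();print(o["joints"],o["qd"],o["position"],o["eef_rot"],o["force"])
E
```

```text
[  9.26915218  14.76286131 -32.48399916  42.77923587   2.66009293
 179.9420919 ] [-0.11607258 -1.1062779   0.86326177 -0.26997509 -0.09008887  0.02644194] [432.4471497  158.25171512 158.55527768] [-1.77339882e+02  2.34087729e-02  9.32699789e+00] [-0.21978325 -0.09032478  0.68422854]
```

View pics/w3.png

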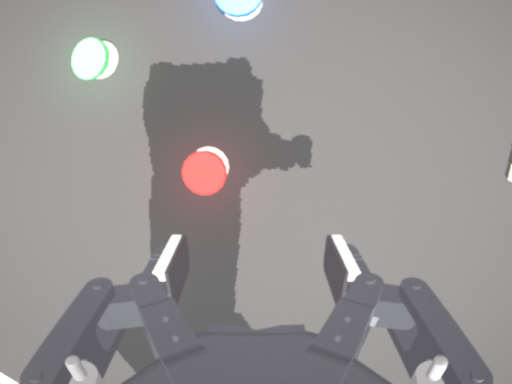

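The red lid is at (204,172), green at (90,60) and blue at (238,5). Joint 6 is at its 180° limit, so I'll turn the tool back the other way.

Call:
send_rows([
  [0, 0, 0, -0.12, -0.7],
  [0, 0, 0, -0.12, -0.7],
  [0, 0, 0, -0.12, -0.7],
  [0, 0, 0, -0.12, -0.7],
  [0, 0, 0, 0, -0.7],
  [0, 0, 0, 0, -0.7],
])

```text
t: 6.27
position: [433.0, 158.4, 159.2]
eef_rot: [-177.7, -1.3, 36.6]
force: [0.7, -0.7, 0.6]
opening: 72.7
gripper_force: 0.0
```

```bash
python3 - <<'E'
from h import *
o=robot.observe();print(o["joints"].round(1) if hasattr(o["joints"],"round") else o["joints"],o["position"],o["eef_rot"])
E
```

```text
[  9.3  14.7 -32.5  42.7   2.7 152.6] [433.0283591  158.40283986 159.216744  ] [-177.69242273   -1.31975201   36.64117307]
```

Call:
send_rows([
  [0, 0, 0, -0.12, -0.7],
  [0, 0, 0, -0.12, -0.7],
  [0, 0, 0, -0.12, -0.7],
  [0, 0, 0, -0.12, -0.7],
  [0, 0, 0, -0.12, -0.7],
  [0, 0, 0, -0.12, -0.7],
  [0, 0, 0, -0.12, -0.7],
  [0, 0, 0, -0.12, -0.7],
])

```text
t: 6.93
position: [432.5, 158.4, 158.6]
eef_rot: [-179.7, -2.6, 92.0]
force: [1.3, -0.5, 0.3]
opening: 72.8
gripper_force: 0.0
```

Call:
send_rows([
  [0, 0, 0, -0.12, -0.7],
  [0, 0, 0, 0, -0.7],
  [0, 0, 0, 0, -0.7],
])

```text
t: 7.18
position: [432.4, 158.4, 158.4]
eef_rot: [-180.0, -2.7, 98.5]
force: [-1.1, -0.1, -0.7]
opening: 72.3
gripper_force: 0.0
```

```bash
cat >> h.py <<'E'
from scipy.spatial.transform import Rotation
def go(target,gp=6):
    "tool shift in cm that brings the grasp point (gp ahead of the TCP) to target"
    o=robot.observe();R=Rotation.from_euler("xyz",o["eef_rot"],degrees=True).as_matrix()
    d=R.T@(np.array(target)-(o["position"]+gp*R[:,2]))/10
    print("pos",o["position"].round(1),"rot",o["eef_rot"].round(2),"F",o["force"].round(1),"open",round(o["opening"],1),"shift",d.round(2));return R
def wristlid():
    f=robot.grab_frame("wrist");K=f["camera_matrix"];D=robot.silhouettes("pot_red","wrist")
    if not D:print("no pot");return
    im=f["img"].astype(int);m=(im[...,0]>100)&(im[...,1]<80)&(im[...,2]<80)&D[0]["mask"]
    v,u=np.nonzero(m);d=np.stack([(u-K[0,2])/K[0,0],(v-K[1,2])/K[1,1]],-1);r=np.hypot(*d.T)
    ray=np.c_[d/np.maximum(r,1e-9)[:,None]*np.sin(r)[:,None],np.cos(r)]@f["T"][:3,:3].T
    q=f["T"][:3,3]+ray*((28-f["T"][2,3])/ray[:,2])[:,None]
    print("lid",m.sum(),cv2.minEnclosingCircle(q[:,:2].astype(np.float32)))
E
python3 - <<'E'
from h import *
print(go((430,211.5,60))[:,2]); wristlid()
E
```

```text
pos [432.4 158.4 158.4] rot [-179.98   -2.65   98.47] F [-1.1 -0.1 -0.7] open 72.3 shift [4.82 0.55 9.47]
[-0.0071029   0.04576005 -0.99892721]
lid 0 ((0.0, 0.0), 0.0)
```

Call:
send_rows([
  [2.4, 0.3, 1, 0, -0.7],
  [2.4, 0.25, 1, 0, -0.7],
  [0, 0, 3, 0, -0.7],
  [0, 0, 3, 0, -0.7],
  [0, 0, 1.4, 0, -0.7],
  [0, 0, 0, 0, -0.7],
  [0, 0, 0, 0, -0.7],
])

```text
t: 7.87
position: [428.8, 210.9, 65.8]
eef_rot: [-179.8, -2.6, 98.7]
force: [0.4, -0.6, 0.3]
opening: 72.5
gripper_force: 0.0
```

```bash
python3 - <<'E'
from h import *
go((430,211.5,22))
save(robot.grab_frame("wrist")["img"],"w4.png")
E
```

```text
pos [428.8 210.9  65.8] rot [-179.83   -2.64   98.66] F [ 0.4 -0.6  0.3] open 72.5 shift [-0.16  0.14  3.78]
```

View pics/w4.png

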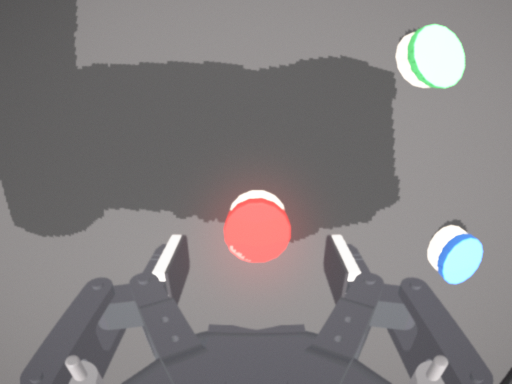

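The red lid is at (257,230), centred between the fingers. I'll lower and grip.

Call:
send_rows([
  [-0.15, 0.05, 2, 0, -0.7],
  [0, 0, 1.7, 0, -0.7],
  [0, 0, 0, 0, -0.7],
  [0, 0, 0, 0, 0.5],
  [0, 0, 0, 0, 0.5],
  [0, 0, 0, 0, 0.5],
  [0, 0, 0, 0, 0.5],
  [0, 0, 0, 0, 0.5],
], squeeze=30)

```text
t: 8.58
position: [430.9, 211.5, 30.8]
eef_rot: [179.9, -2.7, 98.7]
force: [-0.4, 0.1, 6.1]
opening: 38.7
gripper_force: 29.7
```

Call:
send_rows([
  [0, 0, 0, 0, 0.5],
  [0, 0, -1.5, 0, 0.5],
  [0, 0, -2.5, 0, 0.5],
  [0, 0, -3, 0, 0.5],
  [0, 0, -3, 0, 0.5],
  [0, 0, -2, 0, 0.5],
  [0, 0, 0, 0, 0.5],
  [0, 0, 0, 0, 0.5],
])

```text
t: 9.25
position: [432.1, 206.1, 151.0]
eef_rot: [179.8, -2.7, 98.7]
force: [0.4, -0.7, -0.7]
opening: 38.9
gripper_force: 30.4
```

```bash
python3 - <<'E'
from h import *
go((600,-211,150))
E
```

```text
pos [432.1 206.1 151. ] rot [179.8   -2.68  98.74] F [ 0.4 -0.7 -0.7] open 38.9 shift [-43.74  10.26  -2.52]
```

Call:
send_rows([
  [-3.65, 0.85, -0.2, 0, 0.5],
  [-3.65, 0.85, -0.2, 0, 0.5],
  [-3.65, 0.85, -0.2, 0, 0.5],
  [-3.65, 0.85, -0.2, 0, 0.5],
  [-3.65, 0.85, -0.2, 0, 0.5],
  [-3.65, 0.85, -0.2, 0, 0.5],
  [-3.65, 0.85, -0.2, 0, 0.5],
  [-3.65, 0.85, -0.2, 0, 0.5],
])

```text
t: 9.92
position: [541.9, -74.5, 150.1]
eef_rot: [-179.8, -2.7, 98.7]
force: [0.4, 1.0, -0.0]
opening: 39.0
gripper_force: 30.4
```

Call:
send_rows([
  [-3.65, 0.85, -0.2, 0, 0.5],
  [-3.65, 0.85, -0.2, 0, 0.5],
  [-3.65, 0.85, -0.2, 0, 0.5],
  [-3.6, 0.85, -0.2, 0, 0.5],
  [0, 0, 0, 0, 0.5],
  [0, 0, 0, 0, 0.5],
  [0, 0, 0, 0, 0.5],
])

```text
t: 10.5
position: [597.0, -211.1, 151.0]
eef_rot: [-179.8, -2.8, 98.7]
force: [-0.8, 0.4, -0.4]
opening: 38.8
gripper_force: 30.5
```

```bash
python3 - <<'E'
from h import *
go((600,-211,90))
f=robot.grab_frame("top");P=cloud(f);x,y,z=np.moveaxis(P,-1,0)
f2=robot.grab_frame("scene")
save(np.hstack([cv2.resize(f["img"][90:282,256:],(400,300)),cv2.resize(f2["img"][50:242,0:256],(400,300))]),"p5.png")
E
```

```text
pos [ 597.  -211.1  151. ] rot [-179.8    -2.78   98.71] F [-0.8  0.4 -0.4] open 38.8 shift [-0.34  0.32  5.49]
```

View pics/p5.png

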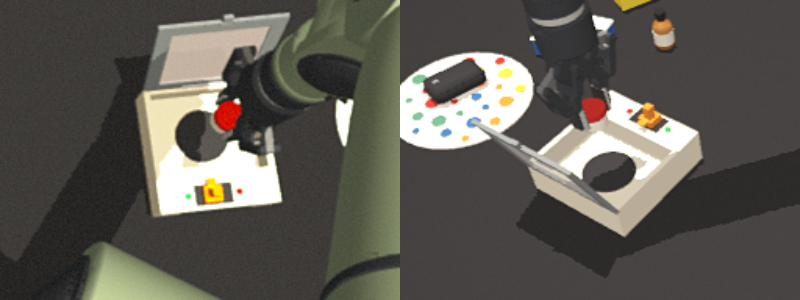

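The cover is fully open and the pot is held above the pad. I'll confirm the pad centre from the depth data.

```bash
python3 - <<'E'
from h import *
f=robot.grab_frame("scene");P=cloud(f);x,y,z=np.moveaxis(P,-1,0);im=f["img"].astype(int).sum(2)
m=(abs(x-600)<55)&(abs(y+211)<60)&(z>15)&(z<28)&(im<200)
m=cv2.morphologyEx(m.astype(np.uint8),cv2.MORPH_OPEN,np.ones((3,3)))>0
q=P[m];print(m.sum(),q.mean(0),cv2.minEnclosingCircle(q[:,:2].astype(np.float32)),q.min(0),q.max(0))
m=(abs(x-600)<40)&(abs(y+211)<40)&(z>80)&(f["img"][...,0]>130)&(f["img"][...,1]<80);print("lid",m.sum(),P[m].min(0),P[m].max(0))
E
```

```text
337 [ 600.35202336 -195.44097579   22.03985506] ((596.2828369140625, -203.95770263671875), 38.31937026977539) [ 558.07256015 -219.74073482   17.79888171] [ 634.4931787  -172.73552931   27.35242639]
lid 188 [ 576.31846322 -227.6952836   136.96997451] [ 613.07620265 -188.9816953   153.37372077]
```

Call:
send_rows([
  [-0.5, 0.2, 2.5, 0, 0.5],
  [0, 0, 2.5, 0, 0.5],
  [0, 0, 2, 0, 0.5],
  [0, 0, 1.3, 0, 0.5],
  [0, 0, 0.7, 0, 0.5],
  [0, 0, 0, 0, 0.5],
  [0, 0, 0, 0, 0.5],
])

```text
t: 11.23
position: [600.4, -211.6, 62.9]
eef_rot: [-179.9, -2.7, 98.8]
force: [-0.9, -0.2, -0.7]
opening: 38.7
gripper_force: 30.5
```

```bash
python3 - <<'E'
from h import *
go((599,-211,46.8))
E
```

```text
pos [ 600.4 -211.6   62.9] rot [-179.95   -2.65   98.8 ] F [-0.9 -0.2 -0.7] open 38.7 shift [ 0.01 -0.12  1.02]
```

Call:
send_rows([
  [0, -0.1, 0.4, 0, 0.5],
  [0, 0, 0.3, 0, 0.5],
  [0, 0, 0, 0, 0.5],
  [0, 0, 0, 0, 0.5],
])

```text
t: 11.57
position: [599.3, -212.2, 55.8]
eef_rot: [-180.0, -2.6, 98.7]
force: [0.3, -0.4, -0.2]
opening: 39.0
gripper_force: 30.5
```

Call:
send_rows([
  [0, 0, 0.15, 0, 0.5],
  [0, 0, 0.1, 0, 0.5],
  [0, 0, 0, 0, 0.5],
  [0, 0, 0, 0, 0.5],
])

```text
t: 11.9
position: [599.1, -212.0, 53.0]
eef_rot: [-179.9, -2.7, 98.7]
force: [0.5, -0.6, 0.5]
opening: 39.0
gripper_force: 30.5
```

Call:
send_rows([
  [0, 0, 0.1, 0, 0.5],
  [0, 0, 0, 0, 0.5],
  [0, 0, 0, 0, 0.5],
])

```text
t: 12.15
position: [599.2, -212.0, 52.8]
eef_rot: [-180.0, -2.6, 98.7]
force: [-2.2, -0.1, 4.7]
opening: 38.7
gripper_force: 31.0
```

Call:
send_rows([
  [0, 0, 0.1, 0, 0.5],
  [0, 0, 0, 0, 0.5],
  [0, 0, 0, 0, 0.5],
])

```text
t: 12.4
position: [599.2, -212.0, 52.8]
eef_rot: [-180.0, -2.6, 98.7]
force: [-3.8, 1.6, 12.4]
opening: 39.2
gripper_force: 31.7
```

Contact. I'll ease off slightly, then open.

Call:
send_rows([
  [0, 0, -0.15, 0, 0.5],
  [0, 0, 0, 0, 0.05],
  [0, 0, 0, 0, -0.1],
  [0, 0, 0, 0, -0.25],
  [0, 0, 0, 0, -0.4],
  [0, 0, 0, 0, -0.4],
  [0, 0, 0, 0, -0.4],
])

```text
t: 12.98
position: [599.1, -211.9, 52.3]
eef_rot: [-179.9, -2.7, 98.7]
force: [-0.5, -0.1, -0.2]
opening: 59.7
gripper_force: 0.0
```

Call:
send_rows([
  [0, 0, -1, 0, -0.4],
  [0, 0, -2, 0, -0.4],
  [0, 0, -3, 0, -0.4],
  [0, 0, -3, 0, -0.4],
  [0, 0, -3, 0, -0.4],
  [-3, 0, -3, 0, -0.4],
  [-4, 0, 0, 0, -0.4],
  [-4, 0, 0, 0, -0.4],
])

```text
t: 13.65
position: [618.8, -328.1, 201.4]
eef_rot: [179.8, -2.4, 98.9]
force: [1.4, -0.2, -0.5]
opening: 59.9
gripper_force: 0.0
```

Call:
send_rows([
  [-4, 0, 0, 0, -0.4],
  [-4, 0, 0, 0, -0.4],
  [-4, 0, 0, 0, -0.4],
  [0, 0, 0, 0, -0.4],
  [0, 0, 0, 0, -0.4],
])

```text
t: 14.07
position: [634.2, -447.7, 189.4]
eef_rot: [-179.9, -2.7, 98.6]
force: [0.1, 1.1, 0.5]
opening: 59.8
gripper_force: 0.0
```

```bash
python3 - <<'E'
from h import *
o=robot.observe();print(o["position"],o["opening"])
f=robot.grab_frame("top");P=cloud(f);f2=robot.grab_frame("scene");P2=cloud(f2)
for g,p in((f,P),(f2,P2)):
    x,y,z=np.moveaxis(p,-1,0);im=g["img"].astype(int)
    m=(abs(x-600)<55)&(abs(y+211)<60)&(z>44)&(z<56)&(im[...,0]>110)&(im[...,1]<90);q=p[m]
    print("lid",m.sum(),cv2.minEnclosingCircle(q[:,:2].astype(np.float32)),np.percentile(q[:,2],[5,50,95]))
    m=(abs(x-600)<55)&(abs(y+211)<60)&(z>15)&(z<28)&(im.sum(2)<200);q=p[m]
    if m.any():print("pad",cv2.minEnclosingCircle(q[:,:2].astype(np.float32)))
save(np.hstack([cv2.resize(f["img"][90:282,256:],(400,300)),cv2.resize(f2["img"][50:242,0:256],(400,300))]),"p6.png")
E
```

```text
[ 634.24661833 -447.70069898  189.42194547] 59.76890916276747
lid 249 ((601.207275390625, -210.9575958251953), 19.818422317504883) [46.92049626 50.36739943 53.03956913]
pad ((591.71826171875, -215.6772918701172), 34.955875396728516)
lid 193 ((600.1049194335938, -212.08206176757812), 20.693950653076172) [45.658625   49.47523171 52.35791015]
pad ((595.1712646484375, -212.53721618652344), 39.03993606567383)
```

View pics/p6.png

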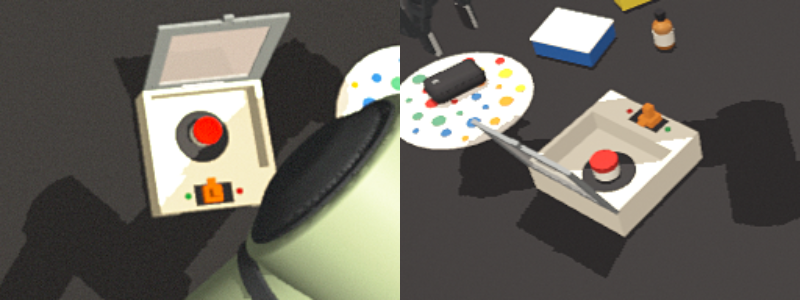

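The pot stands upright on the pad, with the lid at (600,-211), z 50. Black shows all round its base, the cover is open and the gripper is clear.

```bash
python3 -c "
from bench import robot
print(robot.job_done())"
```

```text
the job is handed in; nothing more can be done
None
```

I slid the latch and the cover popped open and stayed open, and the red-lidded pot now stands upright on the black pad, released with the gripper clear; I handed the job in at about 14 s, and no verdict came back.

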